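# Fit the missing snap ring on a spindle

## Task

Of the two upright spindles, one already has its snap ring and the other's groove is empty. Lift the spreading pliers upright from their stand, squeezing their paddles fully so that the snap ring on their tips is spread wide, and lower the spread ring over the tip of the bare spindle down to its groove. Finish holding the pliers there, upright and still fully squeezed, without letting go, and leave the loose things nearby where they are.

Things in the scene. Friction and masses are not known exactly. Their poses are not given: they have to be found in the camera images.
- pliers_grip (a point): Grasp point of the pliers: midway between their two upright steel paddles with dark rubber pads, which reach 20 mm above and below it. The pad faces are 53 mm apart at rest, 41 mm squeezed; paddles 26 mm wide. Squeeze along y (from paddle to paddle) with fingers pointing down. z is up. The middle of the ring is 93 mm straight below the middle between the paddles, always.
- pliers: The spreading pliers, about 0.18 kg, standing upright in the stand, paddles on top, ring at the bottom. Origin at the ring's underside, 95 mm below pliers_grip, 14 mm over the worktop at the start; y from paddle to paddle. Crossbars and ears (102 mm long along y) lie 30 to 47 mm below pliers_grip: keep fingertips above them. Lift straight up by 25 mm or more to leave the stand.
- pliers_jaw (a joint): Squeeze of the pliers in m: 0 relaxed (ring closed), 0.012 fully squeezed (ring fully spread), with a firm stop. Both paddles move 6 mm inward and both halves of the ring 6 mm outward. A spring resists with 5 N at first and 15 N at the stop: squeeze with 20 N or more.
- ring (a point): Centre of the ring, half-way up its wire, when fully spread (while relaxed: 6 mm off it towards the pliers' +y). Dark level wire ring, 4.4 mm thick, in two halves; opening across y 19 mm relaxed (too small for the spindle), 31 mm fully spread. Its lugs, 20 mm off on the pliers' -x side, carry it from the crossbars; 45 mm free height above the ring.
- spindle_bare_groove (a point): On the axis of the spindle whose groove is EMPTY, at mid-groove, 44 mm above the worktop; z up. Fixed unit: grey 62 mm square foot, grey boss, aluminium pulley 42 mm across with its top 4 mm below this point; groove 8 mm high, 20 mm across; above it a steel spindle 25 mm across whose flat tip is 26 mm above this point, its last 5 mm tapering to 18 mm across.
- spindle_done_groove (a point): The same point on the other, otherwise identical spindle unit, whose groove already has a dark ring with two lugs in it. Leave it.
- stand: Fixed stand of the pliers: grey foot 48 x 104 mm and two notched aluminium uprights, 69 mm high and 88 mm apart along y, that carry the ears of the pliers. Origin under its middle, on the worktop; its y is the pliers' y.
- micro_tube_1: Loose bystander, to be left alone: small clear plastic tube standing on its cap, 14 x 17 mm, 39 mm high. Origin at its underside.
- tape_white: Loose bystander, to be left alone: roll of tape lying flat, 53 mm across, 19 mm high. Origin at its underside.
- petri_dish_1: Loose bystander, to be left alone: petri dish, 92 mm across, 15 mm high. Origin at its underside.
- beaker: Loose bystander, to be left alone: empty 100 ml beaker, 67 mm across, 83 mm high. Origin at its underside.
- timer: Loose bystander, to be left alone: small bench timer, 64 x 66 x 19 mm. Origin at its underside.

How it is judged:
By the outcome, as a careful person would: the job done as asked, in the order asked, and still so for the second after the job is handed in, while the arm keeps its last pose, push and grip.
It also fails if it takes over 42 s, if anything falls off the work surface, if the arm or the gripper's body presses on something with over 40 N, if the wrist force passes 120 N, or if a joint passes its speed limit or range.

## Robot

A 6-joint arm with a two-finger parallel gripper is mounted at the origin on a cart in front of the work surface, level with it; the furniture and walls round the work are solid. World frame = base frame: x ahead of the robot, y to its left, z up, the work surface at z = 0. Lengths are in mm, angles in rad, forces in N, time in s.
With the tool pointing down it reaches from about 375 to 900 mm from the base axis. Payload 3.1 kg.
Tool frame: the origin (TCP) lies at the very end of the fingers, on their centre line; the grasp point (between the pads) lies 19 mm behind it; z points along the fingers, y is the line along which they close (so a half turn about z gives the same grasp; the last joint's range is limited). The gripper opens to 85 mm and grips with 20 to 120 N. Pads are 22 mm wide; open, the fingers measure 114 mm over their backs; the gripper's body (76 mm by 85 mm) begins 54 mm behind the grasp point. The pads swing forward as they close: fully open they stand 13 mm farther back than shut.
Start: joints at [-1.429, 0.527, 1.433, -0, 1.181, -0.178], TCP at [196.508, -593.28, 203.81] pointing down, gripper open.
Joint ranges: [-3.08, 3.08], [-0.75, 2.2], [0.22, 2.44], [-1.43, 4.57], [0, 2.65], [-2.85, 2.85]. Speed limits (rad/s): [2.79, 2.79, 3.14, 3.14, 3.14, 3.14].

## Interface

Orientations are given as a unit quaternion [x, y, z, w].
In Python, from bench import arm gives the robot as it stands.
- The arm moves only by the tool servo_tool, never from a script. Its argument "targets" is a list of rows, each an object with "dp": the shift along the tool's x, y, z in m, a list of three; "twist": the turn about the tool's z in degrees; "gripper": the opening, from 0 (shut) to 1 (fully open). In form: [{"dp": [x, y, z], "twist": twist, "gripper": gripper}, ...]. A call has 1 to 20 rows; each row shifts and turns the commanded pose from where the row before left it, along the tool's axes as they then stand; what a row does not reach is not made up. A row lasts 1/8 s, in which the tool goes at most 62.5 mm and 10.7 degrees, less where a joint would pass 70% of its speed; a pose out of reach is approached as far as the arm can. A call with a gripper value outside its range is refused whole. The fingers move at their own pace and stop on an object; "newtons" is the grip in N (left out, the last holds). Time passes only in rows, so rows that do not move let the fingers close. It gives the time, the measured TCP pose, the force, the opening and the grip force at its end, in the units of the state.
- arm.get_state(): the state, without advancing time (a new reading comes with each control period).
- arm.snapshot(name): name is "side" or "top" or "wrist"; returns a dict with "pixels" (400x640x3 uint8, red, green, blue), "z_map" (400x640 float32, mm along the optical axis (not along the pixel's ray), 0 where there is no reading), "fov_y" (degrees; the focal length in pixels is half the picture's height over the tangent of half this angle, whatever the lens; pixels are square), "cx", "cy" (the principal point, pixels), "world_from_camera" (4x4, takes a point from camera to world coordinates); the wrist camera has in their place "tool_from_camera" (4x4, takes a point from camera to tool coordinates, whose origin is the TCP and whose axes are the flange's). Camera axes: x right, y down, z forward; pixel columns grow to the right and rows downward; lengths in mm; the calibration is good to about 2 mm. A picture is of the moment at which its call begins: read the wrist's pose just before it.
- arm.finish_job(): hands the job in; it is judged then, once.
The state is a dict: "t": time; "joints": joint angles; "dq": joint speeds; "effort": joint torques, N m; "tcp_pos": TCP position; "tcp_rot": TCP orientation; "force": force on the tool from outside, world axes, zero at the start; "torque": the same for the moment, N m; "gripper_width": finger opening in mm; "grasp_force": force on a finger pad.
Only numpy, scipy, OpenCV 4.12 (cv2) and the standard library are available. Lean on these libraries where they do the work, as an engineer would, in place of code of your own. Each camera call takes 0.05 s, during which the arm holds its last target. There are 200 camera calls.

## Working session

There is one attempt and no reset: what is moved stays moved. The work goes in short steps, Python scripts to look and compute and a tool call to move; the robot and the scene stay as the last step left them, time stands still between calls to the robot, and variables do not carry over. Pictures are saved under pics/ and viewed, at most 10 in all, crops included, and the job is handed in when it is done.

Besides the shell and the picture viewer there is one more tool, called after ">>>" as name(argument=value, ...) on one line, values as JSON. servo_tool: Moves the arm, as the interface text tells. Its arguments: {"type":"object","properties":{"targets":{"type":"array","items":{"type":"object","properties":{"dp":{"type":"array","items":{"type":"number"}},"twist":{"type":"number"},"gripper":{"type":"number"}}}},"newtons":{"type":"number"}},"required":["targets"]}

```bash
mkdir -p pics; cat > h.py <<'E'
import numpy as np, cv2
from bench import arm
from scipy.spatial.transform import Rotation as R
def snap(n):
    st=arm.get_state(); s=arm.snapshot(n)
    if n=='wrist':
        T=np.eye(4);T[:3,:3]=R.from_quat(st['tcp_rot']).as_matrix();T[:3,3]=st['tcp_pos']
        s['W']=T@np.array(s['tool_from_camera'])
    else: s['W']=np.array(s['world_from_camera'])
    s['f']=200/np.tan(np.radians(s['fov_y']/2)); return s
def cloud(s):
    v,u=np.mgrid[:400,:640]; z=s['z_map']
    P=np.stack([(u-s['cx'])/s['f']*z,(v-s['cy'])/s['f']*z,z],-1)
    P=P@s['W'][:3,:3].T+s['W'][:3,3]; P[z==0]=np.nan; return P
def plane(s,u,v,h):
    d=s['W'][:3,:3]@np.array([(u-s['cx'])/s['f'],(v-s['cy'])/s['f'],1.]); o=s['W'][:3,3]
    return o+d*(h-o[2])/d[2]
def save(s,n): cv2.imwrite('pics/'+n,s['pixels'][:,:,::-1])
E
python3 - <<'E'
from h import *
a=snap('top');b=snap('side')
save(a,'top.png');save(b,'side.png')
for s in(a,b): print(s['W'].round(2),s['f'],s['cx'],s['cy'])
st=arm.get_state();print(st)
import pickle;pickle.dump((a,b),open('s0.pkl','wb'))
E
```

```text
[[ 4.20000e-01 -8.20000e-01  4.00000e-01 -1.70750e+02]
 [-9.10000e-01 -3.80000e-01  1.70000e-01 -2.97350e+02]
 [ 1.00000e-02 -4.30000e-01 -9.00000e-01  1.75676e+03]
 [ 0.00000e+00  0.00000e+00  0.00000e+00  1.00000e+00]] 519.7490794620262 322.15441992087335 197.42729803363838
[[-9.50000e-01 -2.20000e-01  2.30000e-01  2.49500e+02]
 [-3.20000e-01  6.30000e-01 -7.10000e-01  1.07992e+03]
 [ 1.00000e-02 -7.50000e-01 -6.70000e-01  1.09447e+03]
 [ 0.00000e+00  0.00000e+00  0.00000e+00  1.00000e+00]] 494.60384368006584 322.90102771355254 204.4771213299965
{'t': 0.1, 'joints': array([-1.42948660e+00,  5.28387709e-01,  1.43377190e+00,  2.16508042e-05,
        1.18141918e+00, -1.78525752e-01]), 'dq': array([-0.00183495, -0.00246431, -0.00469962,  0.00010426, -0.00156162,
        0.00023087]), 'effort': array([-1.46190978e-04, -4.43303061e+01, -1.78586537e+01, -1.88193344e-04,
        3.86827844e-03,  1.20693036e-05]), 'tcp_pos': array([ 196.42524004, -592.59377748,  202.92334617]), 'tcp_rot': array([ 9.87240554e-01,  1.59232853e-01,  2.84872155e-05, -9.92710179e-04]), 'force': array([-0.01736185, -0.47102623, -0.22898321]), 'torque': array([ 0.04999405, -0.01146916,  0.00167114]), 'grasp_force': 0.0, 'gripper_width': 85.26345901484422}
```

View pics/top.png

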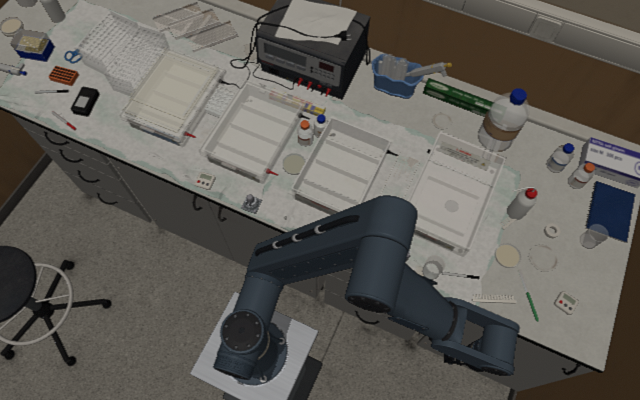

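View pics/side.png

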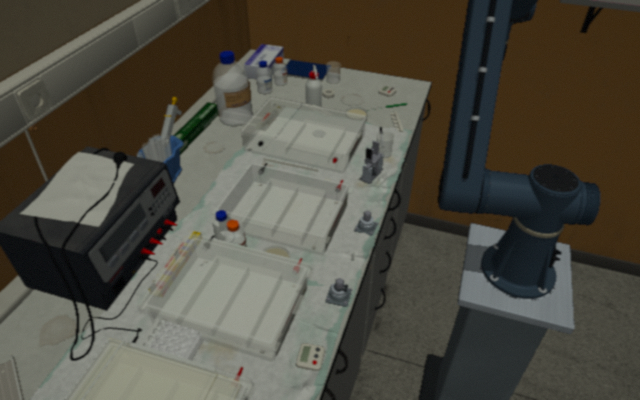

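The side view shows spindles at about (338,290) and (366,222), and the pliers in their stand at about (373,163). The top view shows one spindle at (252,203); the arm hides the rest. I'll enlarge this area and compute positions.

```bash
python3 - <<'E'
from h import *
import pickle;a,b=pickle.load(open('s0.pkl','rb'))
cv2.imwrite('pics/c.png',cv2.resize(b['pixels'][140:310,300:420,::-1],None,fx=3.4,fy=3.4,interpolation=cv2.INTER_CUBIC))
P=cloud(b)
for u,v,h in[(339,281,70),(367,213,70),(377,150,125),(369,155,125)]: print(u,v,plane(b,u,v,h).round(0),P[v,u].round(0))
# side cloud: stuff above 20mm near bench front
m=(P[...,2]>55)&(P[...,2]<140)
v,u=np.mgrid[:400,:640]
for (x0,x1,y0,y1) in[(330,350,272,300),(358,378,205,232),(360,385,140,182)]:
    k=m&(u>x0)&(u<x1)&(v>y0)&(v<y1); q=P[k]; print(k.sum(),np.median(q,0).round(0),q.min(0).round(0),q.max(0).round(0))
E
```

```text
339 281 [464. 264.  70.] [464. 265.  71.]
367 213 [461. -18.  70.] [461. -17.  71.]
377 150 [ 497. -273.  125.] [ 503. -302.  104.]
369 155 [ 516. -236.  125.] [ 522. -268.  101.]
76 [464. 266.  68.] [453. 252.  56.] [476. 277.  77.]
57 [462. -16.  67.] [451. -34.  55.] [475.  -5.  74.]
397 [ 514. -274.   81.] [ 483. -417.   55.] [ 538. -230.  134.]
```

View pics/c.png

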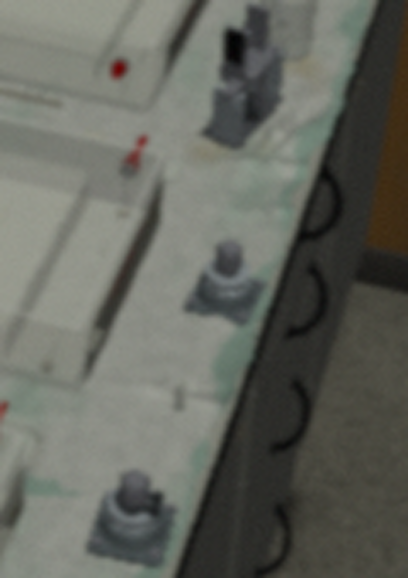

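The near spindle at (464,265) carries the dark lugs, so it is done. The middle one at (461,-17) is bare. The pliers stand at about (512,-270), with the beaker behind them. I'll go above the pliers for a close look.

>>> servo_tool(targets=[{"dp": [0.02,-0.01,-0.03],"gripper": 1},{"dp": [0.036,-0.019,-0.03],"gripper": 1},{"dp": [0.036,-0.019,-0.03],"gripper": 1},{"dp": [0.036,-0.019,-0.03],"gripper": 1},{"dp": [0.036,-0.019,0],"gripper": 1},{"dp": [0.036,-0.019,0],"gripper": 1},{"dp": [0.036,-0.019,0],"gripper": 1},{"dp": [0.036,-0.019,0],"gripper": 1},{"dp": [0.036,-0.019,0],"gripper": 1},{"dp": [0.036,-0.019,0],"gripper": 1},{"dp": [0.03,-0.015,0],"gripper": 1},{"dp": [0,0,0],"gripper": 1},{"dp": [0,0,0],"gripper": 1}])

```text
validation failed for argument at $.ta...
```

```bash
python3 - <<'E'
from h import *
import pickle
st=arm.get_state();print(st['t'],st['tcp_pos'],st['tcp_rot'],st['joints'])
a=snap('wrist');b=snap('side');t=snap('top');save(a,'w1.png');pickle.dump((a,b,t),open('s1.pkl','wb'))
print(a['tool_from_camera'],a['f'])
P=cloud(a)
for (lo,hi) in[(100,150),(60,80),(80,99)]:
    m=(P[...,2]>lo)&(P[...,2]<hi)
    n,l,s,c=cv2.connectedComponentsWithStats(m.astype(np.uint8))
    for i in range(1,n):
        if s[i,4]>60:
            q=P[l==i];print(lo,s[i],np.median(q,0).round(0),q.min(0).round(0),q.max(0).round(0))
E
```

```text
0.1 [ 196.42524004 -592.59377748  202.92334617] [ 9.87240554e-01  1.59232853e-01  2.84872155e-05 -9.92710179e-04] [-1.42948660e+00  5.28387709e-01  1.43377190e+00  2.16508042e-05
  1.18141918e+00 -1.78525752e-01]
[[ 8.12526412e-04 -9.56592818e-01 -2.91426700e-01  7.32884633e+01]
 [ 9.99999460e-01  5.88539227e-04  8.56248161e-04  7.07539245e-02]
 [-6.47564797e-04 -2.91427238e-01  9.56592779e-01 -1.69357909e+02]
 [ 0.00000000e+00  0.00000000e+00  0.00000000e+00  1.00000000e+00]] 305.8133929798005
60 [629 370  11  24 135] [   66. -1061.    64.] [   59. -1063.    60.] [   82. -1058.    74.]
```

View pics/w1.png

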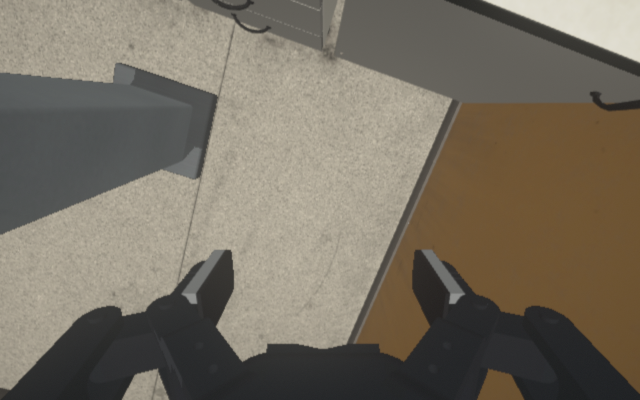

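The move was refused, so this picture shows only the floor from the start pose. I'll resend it with the twist field.

>>> servo_tool(targets=[{"dp": [0.02,-0.01,-0.03],"twist": 0,"gripper": 1.0},{"dp": [0.036,-0.019,-0.03],"twist": 0,"gripper": 1.0},{"dp": [0.036,-0.019,-0.03],"twist": 0,"gripper": 1.0},{"dp": [0.036,-0.019,-0.03],"twist": 0,"gripper": 1.0},{"dp": [0.036,-0.019,0],"twist": 0,"gripper": 1.0},{"dp": [0.036,-0.019,0],"twist": 0,"gripper": 1.0},{"dp": [0.036,-0.019,0],"twist": 0,"gripper": 1.0},{"dp": [0.036,-0.019,0],"twist": 0,"gripper": 1.0},{"dp": [0.036,-0.019,0],"twist": 0,"gripper": 1.0},{"dp": [0.036,-0.019,0],"twist": 0,"gripper": 1.0},{"dp": [0.03,-0.015,0],"twist": 0,"gripper": 1.0},{"dp": [0,0,0],"twist": 0,"gripper": 1.0},{"dp": [0,0,0],"twist": 0,"gripper": 1.0}], newtons=40)

```text
t: 1.88
tcp_pos: [489.5, -289.9, 323.6]
tcp_rot: [0.987, 0.159, -0.0, 0.0]
force: [-0.2, 0.1, 0.3]
gripper_width: 85.4
grasp_force: 0.0
```

```bash
python3 - <<'E'
from h import *
import pickle
st=arm.get_state();print(st['t'],st['tcp_pos'],st['joints'])
a=snap('wrist');b=snap('side');t=snap('top');save(a,'w2.png');pickle.dump((a,b,t),open('s1.pkl','wb'))
P=cloud(a)
for (lo,hi) in[(105,150),(60,80),(80,100)]:
    m=(P[...,2]>lo)&(P[...,2]<hi)
    n,l,s,c=cv2.connectedComponentsWithStats(m.astype(np.uint8))
    for i in range(1,n):
        if s[i,4]>40:
            q=P[l==i];print(lo,s[i],np.median(q,0).round(0),q.min(0).round(0),q.max(0).round(0))
E
```

```text
1.875 [ 489.52217292 -289.88100791  323.64928823] [-7.30609062e-01  3.34282655e-01  1.41492545e+00 -7.03724826e-04
  1.39277480e+00  5.20296793e-01]
105 [308 125  15  22 135] [ 522. -270.  129.] [ 508. -275.  107.] [ 534. -264.  131.]
105 [339 144  16  23 172] [ 511. -314.  129.] [ 498. -320.  105.] [ 523. -309.  131.]
105 [  4 355  36  32 328] [ 49.  43. 126.] [ 42.  30. 105.] [ 55.  54. 150.]
60 [189   0  61  87 950] [ 579. -115.   69.] [ 531. -160.   60.] [636. -93.  80.]
60 [  0   3  26  20 303] [540. 126.  70.] [533. 113.  64.] [547. 142.  72.]
60 [327  32  12  16 107] [ 636. -254.   65.] [ 628. -259.   60.] [ 645. -248.   70.]
60 [121 108  20  19 302] [460. -27.  68.] [447. -37.  60.] [472. -12.  71.]
60 [291 116  61  28 453] [ 523. -258.   70.] [ 501. -321.   60.] [ 535. -240.   80.]
60 [305 133  38  34 584] [ 503. -290.   78.] [ 486. -312.   73.] [ 521. -263.   80.]
60 [345 150  17  24 192] [ 498. -333.   69.] [ 481. -340.   60.] [ 514. -325.   71.]
60 [396 160  28  30 110] [ 511. -404.   67.] [ 479. -427.   60.] [ 530. -399.   80.]
60 [401 164  43  42 358] [ 491. -454.   73.] [ 468. -463.   60.] [ 530. -411.   80.]
60 [ 40 331  22  16 168] [54. 50. 70.] [47. 37. 60.] [62. 62. 80.]
80 [   0    0  220   73 1558] [550. -38.  85.] [ 545. -116.   80.] [631. 126.  88.]
80 [  327     0   268   145 25687] [ 659. -410.   97.] [ 581. -524.   81.] [ 762. -259.  100.]
80 [320 129  32  30 206] [ 520. -301.   90.] [ 498. -318.   80.] [ 528. -275.  100.]
80 [398 161  48  47 297] [ 499. -436.   82.] [ 466. -464.   80.] [ 533. -398.   84.]
80 [ 31 340  22  17 169] [52. 47. 90.] [46. 36. 80.] [ 59.  59. 100.]
```

View pics/w2.png

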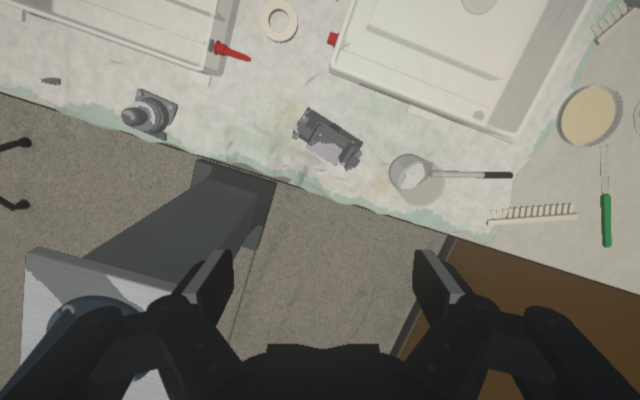

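The wrist view shows the pliers at about (328,137), with paddles at (315,133) and (347,155). The bare spindle is at (140,115) and the beaker at (408,172). The pliers' y line is about 14° off world y, and the crossbars are on the robot's side. Next I align the tool and descend to a close look.

>>> servo_tool(targets=[{"dp": [0,0,0],"twist": 8.1,"gripper": 1.0},{"dp": [0,0,0],"twist": 8.1,"gripper": 1.0},{"dp": [0,0,0],"twist": 8.1,"gripper": 1.0},{"dp": [0,0,0],"twist": 8.1,"gripper": 1.0},{"dp": [0.013,-0.002,0.035],"twist": 0,"gripper": 1.0},{"dp": [0.014,-0.003,0.035],"twist": 0,"gripper": 1.0},{"dp": [0,0,0.034],"twist": 0,"gripper": 1.0},{"dp": [0,0,0],"twist": 0,"gripper": 1.0},{"dp": [0,0,0],"twist": 0,"gripper": 1.0}])

```text
t: 3.15
tcp_pos: [517.7, -292.5, 221.1]
tcp_rot: [0.992, -0.123, 0.001, 0.001]
force: [0.3, -0.5, 0.0]
gripper_width: 85.2
grasp_force: 0.0
```

```bash
cat > look.py <<'E'
from h import *
st=arm.get_state();print(st['t'],st['tcp_pos'],st['tcp_rot'])
a=snap('wrist');save(a,'w3.png')
P=cloud(a);Rm=R.from_quat(st['tcp_rot']).as_matrix()
m=(P[...,2]>122)&(P[...,2]<136)&(np.abs(P[...,0]-516)<60)&(np.abs(P[...,1]+292)<60)
n,l,s,c=cv2.connectedComponentsWithStats(m.astype(np.uint8)); C=[]
for i in range(1,n):
    if s[i,4]>40:
        q=P[l==i]; r=cv2.minAreaRect(q[:,:2].astype(np.float32)); print(s[i],r,q[:,2].max()); C.append(r[0])
C=np.array(C);mid=C.mean(0);d=C[0]-C[1];print(mid,np.degrees(np.arctan2(*d[::-1])),'tooly',np.degrees(np.arctan2(Rm[1,1],Rm[0,1])))
print('tool shift',Rm.T@(np.r_[mid,90]-st['tcp_pos']))
E
python3 look.py
```

```text
3.15 [ 517.69618876 -292.49535967  221.07349294] [ 9.92405692e-01 -1.23003388e-01  8.65304571e-04  6.00968547e-04]
[292 177   9  29 218] ((521.4046020507812, -269.5101318359375), (6.573840618133545, 25.850587844848633), 76.54297637939453) 131.37481379327716
[344 176   8  30 229] ((510.39013671875, -314.52069091796875), (6.345840930938721, 25.815277099609375), 77.0260009765625) 131.58394632137828
[ 515.89736938 -292.01541138] 76.24945762270467 tooly -104.13099732911957
tool shift [ -2.1060509   -0.15470584 131.06970386]
```

View pics/w3.png

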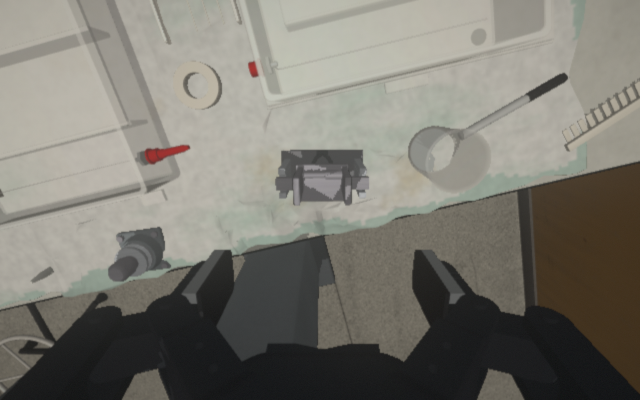

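The close view shows the pliers centred at about (322,183), with paddles at (296,190) and (350,190). The remaining offset is only about 2 mm. I'll descend and squeeze.

>>> servo_tool(targets=[{"dp": [-0.002,0,0.03],"twist": -0.6,"gripper": 1.0},{"dp": [0,0,0.035],"twist": 0,"gripper": 1.0},{"dp": [0,0,0.035],"twist": 0,"gripper": 1.0},{"dp": [0,0,0.032],"twist": 0,"gripper": 1.0},{"dp": [0,0,0],"twist": 0,"gripper": 1.0},{"dp": [0,0,0],"twist": 0,"gripper": 0.0},{"dp": [0,0,0],"twist": 0,"gripper": 0.0},{"dp": [0,0,0],"twist": 0,"gripper": 0.0},{"dp": [0,0,0],"twist": 0,"gripper": 0.0},{"dp": [0,0,0],"twist": 0,"gripper": 0.0},{"dp": [0,0,0],"twist": 0,"gripper": 0.0},{"dp": [0,0,0],"twist": 0,"gripper": 0.0},{"dp": [0,0,0],"twist": 0,"gripper": 0.0}], newtons=50)

```text
t: 4.82
tcp_pos: [517.9, -288.9, 91.9]
tcp_rot: [0.993, -0.118, 0.003, -0.001]
force: [1.6, 9.2, 13.7]
gripper_width: 38.2
grasp_force: 50.0
```

>>> servo_tool(targets=[{"dp": [0,0,-0.006],"twist": 0,"gripper": 0.0},{"dp": [0,0,-0.01],"twist": 0,"gripper": 0.0},{"dp": [0,0,-0.01],"twist": 0,"gripper": 0.0},{"dp": [0,0,-0.015],"twist": 0,"gripper": 0.0},{"dp": [0,0,-0.02],"twist": 0,"gripper": 0.0},{"dp": [0,0,-0.02],"twist": 0,"gripper": 0.0},{"dp": [0,0,-0.015],"twist": 0,"gripper": 0.0},{"dp": [0,0,0],"twist": 0,"gripper": 0.0},{"dp": [0,0,0],"twist": 0,"gripper": 0.0}])

```text
t: 5.95
tcp_pos: [514.9, -290.5, 183.3]
tcp_rot: [0.993, -0.117, -0.001, -0.0]
force: [-0.3, 0.3, -3.1]
gripper_width: 38.2
grasp_force: 50.6
```

```bash
python3 - <<'E'
from h import *
import pickle
st=arm.get_state();print({k:np.round(v,3) for k,v in st.items()})
a=snap('wrist');b=snap('side');t=snap('top');pickle.dump((a,b,t),open('s2.pkl','wb'))
im=np.hstack([cv2.resize(b['pixels'][110:210,320:440],None,fx=3.3,fy=3.3,interpolation=cv2.INTER_CUBIC),cv2.resize(a['pixels'][150:400,200:450],(396,330))])
cv2.imwrite('pics/g.png',im[:,:,::-1])
E
```

```text
{'t': np.float64(5.95), 'joints': array([-0.703,  0.506,  1.54 , -0.   ,  1.096,  1.104]), 'dq': array([0.   , 0.011, 0.01 , 0.002, 0.001, 0.   ]), 'effort': array([-5.0000e-03, -4.3745e+01, -1.7475e+01, -4.0000e-03, -1.7000e-02,
        0.0000e+00]), 'tcp_pos': array([ 514.922, -290.516,  183.293]), 'tcp_rot': array([ 0.993, -0.117, -0.001, -0.   ]), 'force': array([-0.287,  0.303, -3.066]), 'torque': array([ 0.014,  0.036, -0.017]), 'grasp_force': np.float64(50.555), 'gripper_width': np.float64(38.235)}
```

View pics/g.png

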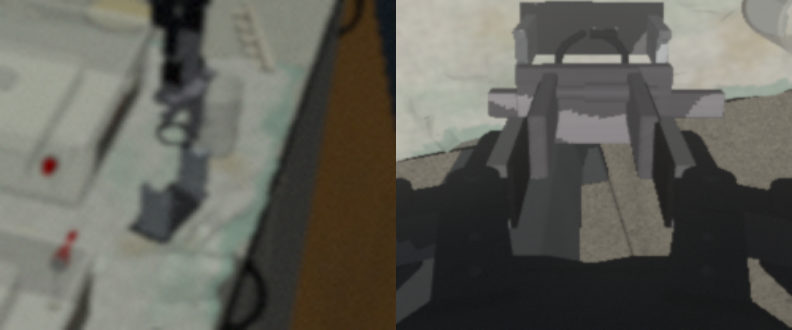

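The lift worked. The left half (side view) shows the ring open under the jaws at about (175,128) in the crop. The right half (wrist view) shows the paddles squeezed and the ring's front arc at about (592,45). Now I'll compute the ring and spindle positions.

```bash
python3 - <<'E'
from h import *
import pickle
a1,b1,t1=pickle.load(open('s1.pkl','rb'));a,b,t=pickle.load(open('s2.pkl','rb'));_,b0=pickle.load(open('s0.pkl','rb'))
for n,s in(('b0',b0),('b1',b1),('a1',a1),('t1',t1),('a2',a),('t2',t)):
    P=cloud(s);m=(abs(P[...,0]-461)<25)&(abs(P[...,1]+17)<30)&(P[...,2]>66.5)&(P[...,2]<76)
    if m.sum()>5:
        q=P[m];print(n,m.sum(),q.mean(0).round(1),q.min(0).round(1),q.max(0).round(1))
st=arm.get_state();Rm=R.from_quat(st['tcp_rot']).as_matrix()
for n,s in(('wrist',a),('side',b)):
    P=cloud(s);g=s['pixels'].max(2)
    m=(abs(P[...,0]-515)<50)&(abs(P[...,1]+290)<50)&(P[...,2]>90)&(P[...,2]<122)
    q=P[m];L=(q-st['tcp_pos'])@Rm
    print(n,m.sum(),'world z',np.percentile(q[:,2],[0,10,50,90,100]).round(1))
    for z0 in range(90,122,4):
        k=(q[:,2]>=z0)&(q[:,2]<z0+4)
        if k.sum()>3: print(z0,k.sum(),L[k].min(0).round(1),L[k].max(0).round(1),np.median(L[k],0).round(1))
E
```

```text
b0 29 [463.1 -19.9  70.5] [452.1 -34.3  66.5] [474.7 -10.8  74. ]
b1 34 [463.1 -18.8  69.9] [451.3 -31.8  66.6] [474.1  -6.7  73.6]
a1 199 [459.7 -25.5  68.8] [448.9 -36.1  66.6] [470.7 -14.7  71.3]
t1 19 [460.4 -27.   70.8] [451.6 -34.4  66.5] [469.3 -16.9  75.4]
a2 281 [460.1 -25.8  68.7] [448.7 -35.6  66.5] [470.1 -15.7  70.9]
t2 23 [458.9 -26.4  71.3] [449.6 -39.6  66.6] [466.9 -15.2  75.8]
wrist 405 world z [105.5 107.1 108.6 109.6 110.6]
106 386 [ -1.9 -18.1  72.8] [19.6 20.5 76.8] [12.1  4.4 74.3]
110 16 [ 4.2  1.1 72.2] [17.8 18.5 72.8] [16.5 10.5 72.6]
side 43 world z [100.5 106.  109.1 115.3 120.4]
106 24 [-20.3 -21.7  73.2] [22.9 18.7 76.9] [ 6.8  2.5 74.4]
110 10 [-23.6 -20.8  69.5] [17.5 10.6 72.8] [  1. -16.  72.]
```

The ring sits about 75 mm below the TCP, nearly centred. The bare spindle's tip is at about (460,-25.5). I'll carry the pliers to above it at the same height.

>>> servo_tool(targets=[{"dp": [-0.005,-0.011,0],"twist": 0,"gripper": 0.0},{"dp": [-0.01,-0.021,0],"twist": 0,"gripper": 0.0},{"dp": [-0.01,-0.021,0],"twist": 0,"gripper": 0.0},{"dp": [-0.01,-0.021,0],"twist": 0,"gripper": 0.0},{"dp": [-0.01,-0.021,0],"twist": 0,"gripper": 0.0},{"dp": [-0.01,-0.022,0],"twist": 0,"gripper": 0.0},{"dp": [-0.01,-0.022,0],"twist": 0,"gripper": 0.0},{"dp": [-0.01,-0.022,0],"twist": 0,"gripper": 0.0},{"dp": [-0.01,-0.021,0],"twist": 0,"gripper": 0.0},{"dp": [-0.01,-0.021,0],"twist": 0,"gripper": 0.0},{"dp": [-0.01,-0.021,0],"twist": 0,"gripper": 0.0},{"dp": [-0.008,-0.015,0],"twist": 0,"gripper": 0.0},{"dp": [-0.002,-0.007,0],"twist": 0,"gripper": 0.0},{"dp": [0,0,0],"twist": 0,"gripper": 0.0},{"dp": [0,0,0],"twist": 0,"gripper": 0.0},{"dp": [0,0,0],"twist": 0,"gripper": 0.0}])

```text
t: 8.1
tcp_pos: [461.2, -25.5, 183.8]
tcp_rot: [0.993, -0.118, 0.0, 0.0]
force: [0.1, 0.0, -2.4]
gripper_width: 37.9
grasp_force: 50.6
```

```bash
cat > look2.py <<'E'
from h import *
import pickle,sys
st=arm.get_state();print({k:np.round(v,3) for k,v in st.items() if k in('t','tcp_pos','tcp_rot','force','gripper_width')})
a=snap('wrist');b=snap('side');t=snap('top');pickle.dump((a,b,t),open('s3.pkl','wb'))
Rm=R.from_quat(st['tcp_rot']).as_matrix()
print('spindle in tool',(np.array([459.8,-25.6,70])-st['tcp_pos'])@Rm)
for n,s in(('wrist',a),('side',b),('top',t)):
    P=cloud(s);q=P.reshape(-1,3);q=q[~np.isnan(q[:,0])];L=(q-st['tcp_pos'])@Rm
    for nm,lo,hi in(('ring',69,79),('tip',st['tcp_pos'][2]-74,st['tcp_pos'][2]-66)):
        k=(L[:,2]>lo)&(L[:,2]<hi)&(np.hypot(L[:,0],L[:,1])<32)
        if k.sum()>3: print(n,nm,k.sum(),L[k].min(0).round(1),L[k].max(0).round(1),np.median(L[k],0).round(1))
im=np.hstack([cv2.resize(b['pixels'][150:260,310:430],(436,400),interpolation=cv2.INTER_CUBIC),cv2.resize(a['pixels'][130:330,230:410],(360,400),interpolation=cv2.INTER_CUBIC)])
cv2.imwrite('pics/'+sys.argv[1],im[:,:,::-1])
E
python3 look2.py h1.png
```

```text
{'t': np.float64(8.1), 'tcp_pos': array([461.192, -25.491, 183.785]), 'tcp_rot': array([ 0.993, -0.118,  0.   ,  0.   ]), 'force': array([ 0.062,  0.007, -2.381]), 'gripper_width': np.float64(37.906)}
spindle in tool [ -1.35789544   0.41405216 113.78507908]
wrist ring 404 [ -1.8 -18.2  72.6] [19.5 20.4 78.2] [12.3  5.1 74.8]
wrist tip 312 [-12.7 -12.4 112.2] [  8.5   9.9 117.6] [ -2.8  -0.8 114.7]
side ring 35 [-22.5 -20.3  70. ] [22.3 17.5 78.5] [ -1.9 -10.5  74. ]
side tip 34 [-13.6 -18.8 110. ] [ 10.2   3.6 117.8] [ 1.000e-01 -8.000e+00  1.143e+02]
top ring 8 [-20.3  -9.2  72. ] [-0.2 19.2 78.7] [-10.5  15.   75.1]
top tip 10 [-14.8 -10.4 111.3] [  9.3  12.6 116.5] [ -1.4   1.6 114.6]
```

View pics/h1.png

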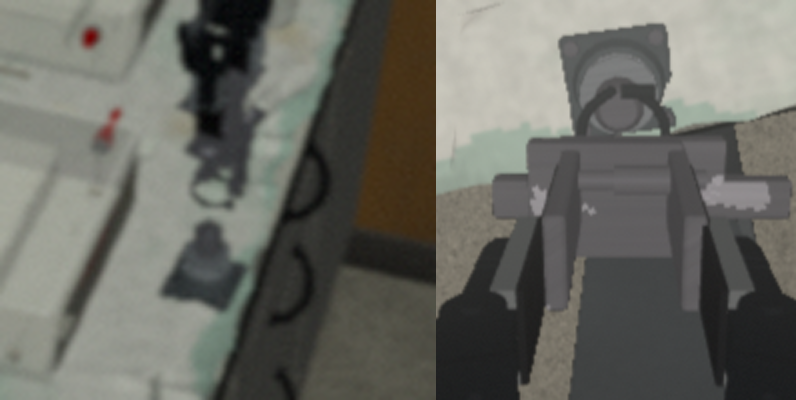

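The wrist half shows the ring arc at crop (577–667, 90–135) with the spindle tip inside it at about (618,105). The side half shows the ring above the spindle. They nearly line up, so I'll measure the residual offset by fitting the ring outline and the tip disc.

```bash
python3 - <<'E'
from h import *
import pickle
a,b,t=pickle.load(open('s3.pkl','rb'));st=arm.get_state();Rm=R.from_quat(st['tcp_rot']).as_matrix()
P=cloud(a);L=(P-st['tcp_pos'])@Rm
m=(L[...,2]>71)&(L[...,2]<79)&(np.hypot(L[...,0],L[...,1])<30)
for v in range(400):
    u=np.where(m[v])[0]
    if len(u)>1:
        l=L[v,u]; runs=np.split(np.arange(len(u)),np.where(np.diff(u)>1)[0]+1)
        print(v,round(float(np.median(l[:,0])),1),[(int(u[r[0]]),int(u[r[-1]]),round(float(l[r[0],1]),1),round(float(l[r[-1],1]),1)) for r in runs])
zt=np.nanmedian(L[...,2][(np.hypot(L[...,0]+2,L[...,1]+1)<6)&(L[...,2]>108)&(L[...,2]<118)]);print('tip z',zt)
k=(abs(L[...,2]-zt)<1.2)&(np.hypot(L[...,0]+2,L[...,1]+1)<16);q=L[k];print(q.min(0),q.max(0),q.mean(0))
# pulley top
k=(abs(L[...,2]-zt-30)<2.5)&(np.hypot(L[...,0]+2,L[...,1]+1)<30);q=L[k];print('pulley',k.sum(),q.min(0),q.max(0))
E
```

```text
172 19.5 [(323, 338, 1.3, 13.7)]
173 19.1 [(317, 317, -3.7, -3.7), (323, 339, 1.3, 14.3)]
174 18.3 [(315, 319, -5.3, -2.0), (323, 339, 1.3, 14.4)]
175 17.6 [(314, 319, -6.1, -2.0), (323, 339, 1.3, 14.3)]
176 16.8 [(312, 319, -7.7, -2.0), (323, 339, 1.3, 14.3)]
177 16.0 [(311, 319, -8.6, -2.0), (323, 339, 1.3, 14.3)]
178 15.0 [(310, 318, -9.4, -2.9), (323, 339, 1.3, 14.3)]
179 14.1 [(308, 316, -11.2, -4.5), (323, 339, 1.3, 14.4)]
180 13.2 [(307, 315, -12.0, -5.3), (332, 336, 8.7, 11.9), (338, 339, 13.6, 14.5)]
181 12.3 [(306, 313, -12.8, -7.0), (333, 340, 9.5, 15.4)]
182 11.5 [(305, 312, -13.6, -7.8), (334, 341, 10.4, 16.1)]
183 10.8 [(304, 311, -14.5, -8.7), (335, 342, 11.2, 16.9)]
184 9.8 [(304, 310, -14.5, -9.5), (337, 343, 12.8, 17.8)]
185 9.0 [(303, 308, -15.2, -11.1), (338, 343, 13.7, 17.9)]
186 8.2 [(303, 307, -15.3, -11.9), (339, 344, 14.5, 18.8)]
187 7.2 [(302, 307, -16.1, -12.0), (339, 344, 14.5, 18.7)]
188 6.4 [(302, 307, -16.2, -12.0), (340, 345, 15.3, 19.5)]
189 5.6 [(301, 306, -17.0, -12.8), (340, 345, 15.5, 19.6)]
190 4.8 [(301, 305, -17.0, -13.6), (341, 346, 16.3, 20.5)]
191 3.9 [(301, 305, -16.9, -13.7), (341, 346, 16.3, 20.4)]
192 2.9 [(300, 305, -17.9, -13.8), (342, 346, 17.1, 20.5)]
193 2.0 [(300, 305, -18.0, -13.7), (342, 346, 17.1, 20.5)]
194 1.3 [(300, 305, -17.9, -13.8), (342, 346, 17.1, 20.4)]
195 0.5 [(300, 304, -18.0, -14.6), (342, 346, 17.1, 20.5)]
196 -0.3 [(300, 304, -17.9, -14.5), (342, 346, 17.1, 20.6)]
197 -1.3 [(300, 304, -18.0, -14.5), (342, 346, 17.2, 20.6)]
tip z 114.38340508050398
[-10.52290915 -10.18943969 113.25739355] [  8.15461117   8.11169467 115.54899421] [ -2.25443675  -0.81693442 114.44630441]
pulley 492 [-21.74457316 -20.82509488 142.30912961] [ 18.62358522  19.37029513 146.76518431]
```

The ring's inner width is 31.6 mm, so it is fully spread. It needs to shift about -2.2 mm in tool y and -1 mm in x. I'll do that, then lower it to just past the tip and check forces.

>>> servo_tool(targets=[{"dp": [-0.001,-0.002,0.01],"twist": 0,"gripper": 0.0},{"dp": [0,0,0.01],"twist": 0,"gripper": 0.0},{"dp": [0,0,0.007],"twist": 0,"gripper": 0.0},{"dp": [0,0,0.005],"twist": 0,"gripper": 0.0},{"dp": [0,0,0],"twist": 0,"gripper": 0.0},{"dp": [0,0,0],"twist": 0,"gripper": 0.0},{"dp": [0,0,0],"twist": 0,"gripper": 0.0}])

```text
t: 9.12
tcp_pos: [460.7, -22.7, 152.1]
tcp_rot: [0.993, -0.117, 0.0, 0.0]
force: [-0.4, 0.3, -1.4]
gripper_width: 37.6
grasp_force: 50.6
```

```bash
cat > look3.py <<'E'
from h import *
import sys
a=snap('wrist');st=arm.get_state();Rm=R.from_quat(st['tcp_rot']).as_matrix()
print({k:np.round(v,3) for k,v in st.items() if k in('t','tcp_pos','tcp_rot','force','gripper_width')})
L=(cloud(a)-st['tcp_pos'])@Rm
m=(L[...,2]>71)&(L[...,2]<78)&(np.hypot(L[...,0],L[...,1])<30)
for v in range(186,198,3):
    u=np.where(m[v])[0]
    if len(u): print(v,[(round(float(L[v,w,1]),1)) for w in (u[0],u[-1])])
zt=st['tcp_pos'][2]-69.5
k=(abs(L[...,2]-zt)<1.5)&(np.hypot(L[...,0]+1,L[...,1]-1)<13);q=L[k]
if len(q): print('tip',len(q),q.min(0),q.max(0),q.mean(0))
k=(abs(L[...,2]-zt-30)<2.5)&(np.hypot(L[...,0]+1,L[...,1]-1)<30);q=L[k]
if len(q): print('pulley',k.sum(),q.min(0),q.max(0))
b=snap('side')
im=np.hstack([cv2.resize(b['pixels'][150:260,310:430],(436,400),interpolation=cv2.INTER_CUBIC),cv2.resize(a['pixels'][130:330,230:410],(360,400),interpolation=cv2.INTER_CUBIC)])
cv2.imwrite('pics/'+sys.argv[1],im[:,:,::-1])
E
python3 look3.py i1.png
```

```text
{'t': np.float64(9.175), 'tcp_pos': array([460.584, -22.725, 152.083]), 'tcp_rot': array([ 0.993, -0.117,  0.   ,  0.   ]), 'force': array([-0.002,  0.241, -1.3  ]), 'gripper_width': np.float64(37.888)}
186 [-15.5, 18.5]
189 [-17.2, 19.4]
192 [-18.1, 20.3]
195 [-18.1, 20.2]
tip 285 [-4.26843847 -8.41747309 81.10637918] [ 9.98706692 10.606894   84.08059833] [ 1.68218519  1.28868689 82.84516244]
pulley 443 [-13.34663489 -18.9154267  110.76262983] [ 19.80484458  22.2361359  114.75531868]
```

View pics/i1.png

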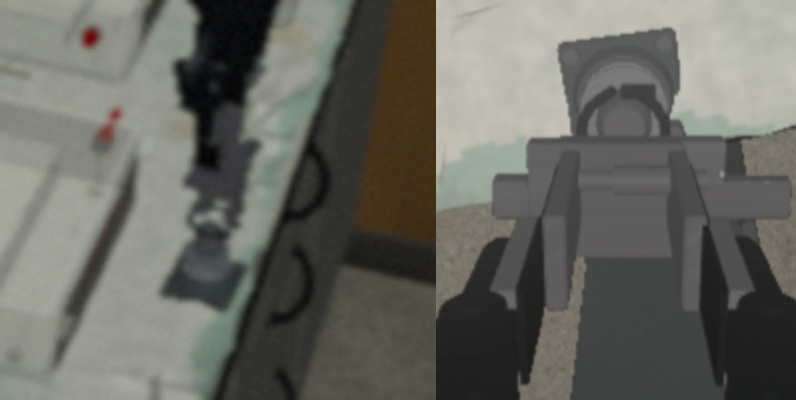

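Both views show the ring just above the tip, concentric with it (ring y centre 1.1, tip 1.1). I'll lower it the remaining 33 mm slowly.

>>> servo_tool(targets=[{"dp": [0,0,0.004],"twist": 0,"gripper": 0.0},{"dp": [0,0,0.004],"twist": 0,"gripper": 0.0},{"dp": [0,0,0.004],"twist": 0,"gripper": 0.0},{"dp": [0,0,0.004],"twist": 0,"gripper": 0.0},{"dp": [0,0,0],"twist": 0,"gripper": 0.0}])

```text
t: 9.85
tcp_pos: [460.1, -22.6, 135.4]
tcp_rot: [0.993, -0.117, -0.001, -0.0]
force: [-0.1, 0.3, -1.9]
gripper_width: 38.0
grasp_force: 50.6
```

>>> servo_tool(targets=[{"dp": [0,0,0.004],"twist": 0,"gripper": 0.0},{"dp": [0,0,0.004],"twist": 0,"gripper": 0.0},{"dp": [0,0,0.004],"twist": 0,"gripper": 0.0},{"dp": [0,0,0.003],"twist": 0,"gripper": 0.0},{"dp": [0,0,0.002],"twist": 0,"gripper": 0.0},{"dp": [0,0,0],"twist": 0,"gripper": 0.0},{"dp": [0,0,0],"twist": 0,"gripper": 0.0}])

```text
t: 10.72
tcp_pos: [460.5, -22.7, 118.9]
tcp_rot: [0.993, -0.117, 0.0, 0.0]
force: [-0.2, 1.1, -2.3]
gripper_width: 38.1
grasp_force: 50.6
```

```bash
python3 look3.py j1.png; python3 - <<'E'
from h import *
st=arm.get_state();Rm=R.from_quat(st['tcp_rot']).as_matrix()
s=snap('wrist');L=(cloud(s)-st['tcp_pos'])@Rm
m=(L[...,2]>70)&(L[...,2]<82)&(np.hypot(L[...,0],L[...,1])<24)&(np.hypot(L[...,0]+1,L[...,1]-1.2)>14)
d=s['pixels'].max(2)
for c in(0,1):
    k=m&((d<75) if c else (d>=75)); print(['light','dark'][c],k.sum(),np.percentile(L[k][:,2],[2,10,25,50,75,90,98]).round(1) if k.any() else '')
E
```

```text
{'t': np.float64(10.775), 'tcp_pos': array([460.511, -22.701, 118.936]), 'tcp_rot': array([ 0.993, -0.117,  0.   ,  0.   ]), 'force': array([ 0.164, -0.172, -1.929]), 'gripper_width': np.float64(38.083)}
186 [-15.5, 18.6]
189 [-17.2, 19.4]
192 [-18.2, 20.3]
195 [-18.1, 20.3]
tip 62 [ 5.73919166 -5.73244257 48.39700389] [ 9.21041078  8.56724369 50.93532576] [ 7.14913239  1.47413151 49.77643051]
pulley 358 [ -3.5378967  -18.44813164  76.94998687] [20.20441033 22.33958065 81.82037688]
light 277 [74.2 75.4 76.7 79.3 79.9 80.5 81.7]
dark 321 [72.9 73.6 74.  74.6 75.1 75.6 76.2]
```

View pics/j1.png

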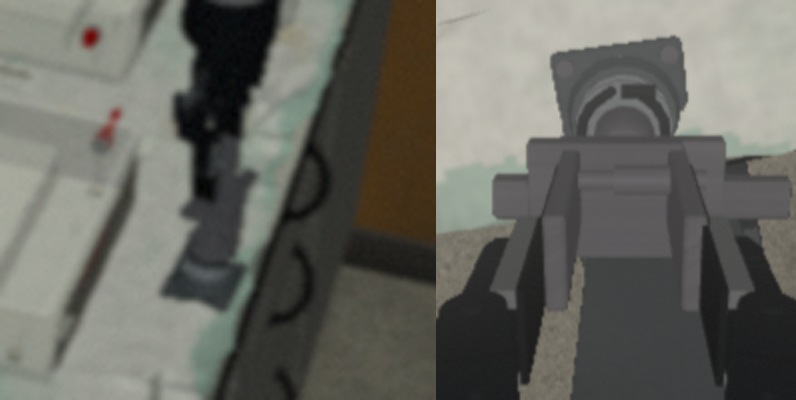

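The ring now sits around the spindle at groove height. Its top face is about 5 mm above the pulley, so mid-wire is about 3–4 mm above it, with no contact force, and it is still fully spread and upright. I'm handing in.

```bash
python3 -c "
from bench import arm
print(arm.finish_job())"
```

```text
the job is handed in; nothing more can be done
None
```

The spread ring is down at the bare spindle's groove, with the pliers held upright and fully squeezed; the job was handed in at about 11 s, and nothing nearby was touched as far as I could see.

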